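# Let the large knobs out of the counter dispenser

### The job

Two identical dispensers stand on the shop counter, one loaded with two large wooden ball knobs, the other with two small ones. Press down the paddle of the one with the large knobs so that its gate lifts, keep it down until both large knobs have rolled into the tray, then let the paddle come back up so that the gate shuts. Do not touch or lift the knobs, leave the small knobs shut in, and do not disturb the other things on the counter.

Things in the scene. Friction and masses are not known exactly. Their poses are not given: they have to be found in the camera images.
- dispenser_large: fixed dispenser holding the large knobs (the two are built alike): board 300 x 285 x 8 mm, origin on the table near its middle, z up. Along y = 0.075 an open cream chute, 48 mm wide inside, slopes down to +x at 0.2 rad from x -0.12 (walls 110 mm high there) to the gate at x 0.018, then into the tray. The rocker bar runs along y on a post (130 mm high) at y -0.045: gate on its +y end, press paddle on its -y end
- dispenser_small: fixed dispenser holding the small knobs (the two are built alike): board 300 x 285 x 8 mm, origin on the table near its middle, z up. Along y = 0.075 an open cream chute, 48 mm wide inside, slopes down to +x at 0.2 rad from x -0.12 (walls 110 mm high there) to the gate at x 0.018, then into the tray. The rocker bar runs along y on a post (130 mm high) at y -0.045: gate on its +y end, press paddle on its -y end
- rocker_large (a joint): rocking lever of the large knobs' dispenser, rad: 0 = paddle up, gate shut (the start); grows as the paddle is pressed, to a stop at 0.45: paddle 35 mm lower, gate edge about 60 mm higher. Axis along the dispenser's x, at local (0.018, -0.045, 0.115). A spring shuts the gate on release; pressing takes 3 N at first, 7 N at the stop. Near the stop the large knobs pass, in about a second
- rocker_small (a joint): rocking lever of the small knobs' dispenser, rad: 0 = paddle up, gate shut (the start); grows as the paddle is pressed, to a stop at 0.45: paddle 35 mm lower, gate edge about 60 mm higher. Axis along the dispenser's x, at local (0.018, -0.045, 0.115). A spring shuts the gate on release; pressing takes 3 N at first, 7 N at the stop. Near the stop the large knobs pass, in about a second
- paddle_large (a point): centre of the top face of the press paddle of the large knobs' dispenser: dark rubber, 52 x 46 mm, 10 mm thick, its top level and 123 mm above the table at rest, at local (0.018, -0.125) of the dispenser; moves with the lever, 80 mm from its pivot. Nothing stands above or under it but the board
- paddle_small (a point): centre of the top face of the press paddle of the small knobs' dispenser: dark rubber, 52 x 46 mm, 10 mm thick, its top level and 123 mm above the table at rest, at local (0.018, -0.125) of the dispenser; moves with the lever, 80 mm from its pivot. Nothing stands above or under it but the board
- gate_large (a point): middle of the lower edge of the gate plate (50 x 6 mm, bare metal) of the large knobs' dispenser; shut, it stands 48 mm above the table, 3 mm over the chute floor
- tray_large (a point): centre of the catch tray's sloping floor in the large knobs' dispenser, 31 mm above the table. Inside, the tray spans x 0.03..0.142 and y 0.03..0.12 in the dispenser's frame; walls 32 mm high; knobs come to rest against its +x wall
- large_knob1: wooden ball knob, 42 mm in diameter, with a small brass insert; starts in the chute of dispenser_large, first, against the gate. Origin at the ball's centre
- large_knob2: wooden ball knob, 42 mm in diameter, with a small brass insert; starts in the chute of dispenser_large, second, behind the first. Origin at the ball's centre
- small_knob1: wooden ball knob, 28 mm in diameter, with a small brass insert; starts in the chute of dispenser_small, first, against the gate. Origin at the ball's centre
- small_knob2: wooden ball knob, 28 mm in diameter, with a small brass insert; starts in the chute of dispenser_small, second, behind the first. Origin at the ball's centre
- jar: small closed jar with black lid, 42 mm across, 55 mm high, loose on one of the two boards beside the chute's upper end; bystander. Origin: centre of its underside
- pull: steel bow-shaped furniture pull, 104 x 30 x 8 mm, lying loose on one of the two boards beside the chute's upper end; bystander. Origin: middle of its long bar, on the underside
- screwdriver: screwdriver lying on the counter left of the dispensers (y about 0.5), handle to its -x; bystander. Origin: under its middle
- ring: brass curtain ring, 56 mm across, 12 mm high, lying on the counter right of the dispensers (y about -0.5); bystander. Origin: centre of its underside
There are look-alikes about, which are no part of the job. Leave any purple look-alike of the large_knob2 alone.

How it is judged:
On the way:
1. the fingers, at the paddle of the large knobs' dispenser, press it down (lever past 0.15 rad) (value of joint rocker_large above 0.15 rad and horizontal distance between the grasp point and paddle_large below 0.09 m), for 0.05 s.
At the end, for the whole second after the job is handed in: Both large knobs lie at rest (under 0.03 m/s) in the tray of their dispenser; both levers are back up within 0.04 rad (gates shut); the small knobs are still in their chute, within 40 mm of their start; jar, pull, screwdriver and ring are within 30 mm of their start (value of joint each of rocker_large, rocker_small below 0.04 rad and x of large_knob1 in the frame of dispenser_large between 0.045 and 0.142 m and y of large_knob1 in the frame of dispenser_large between 0.03 and 0.12 m and z of each of large_knob1, large_knob2 in the frame of dispenser_large below 0.085 m and linear speed of each of large_knob1, large_knob2 below 0.03 m/s and x of each of small_knob1, small_knob2 in the frame of dispenser_small below 0.015 m and z of each of small_knob1, small_knob2 in the frame of dispenser_small below 0.1 m and distance of each of small_knob1, small_knob2 from where it was at the start of the episode below 0.04 m and x of large_knob2 in the frame of dispenser_large between 0.045 and 0.142 m and y of large_knob2 in the frame of dispenser_large between 0.03 and 0.12 m and distance of each of jar, pull, screwdriver, ring from where it was at the start of the episode below 0.03 m); the robot touches nothing.
It fails at once if the robot touches a knob (over 0.5 N) (contact force between any of the fingers, the arm and large_knob1 above 0.5 N or contact force between any of the fingers, the arm and large_knob2 above 0.5 N or contact force between any of the fingers, the arm and small_knob1 above 0.5 N or contact force between any of the fingers, the arm and small_knob2 above 0.5 N).
It fails at once if a knob is lifted (centre over 125 mm above the table) (height (world z) of any of large_knob1, large_knob2, small_knob1, small_knob2 above 0.125 m).
It fails at once if the small knobs' gate is opened (lever past 0.12 rad) (value of joint rocker_small above 0.12 rad).
It fails at once if a small knob leaves its chute (distance of any of small_knob1, small_knob2 from where it was at the start of the episode above 0.05 m).
It fails at once if a bystander is pushed away by more than 30 mm (distance of any of jar, pull, screwdriver, ring from where it was at the start of the episode above 0.03 m).
It also fails if it takes over 32 s, if anything falls off the work surface, if the arm or the gripper's body presses on something with over 40 N, if the wrist force passes 120 N, or if a joint passes its speed limit or range.

### The arm

A 6-joint arm with a two-finger parallel gripper is mounted at the origin on the work surface. World frame = base frame: x ahead of the robot, y to its left, z up, the work surface at z = 0. Lengths are in m, angles in rad, forces in N, time in s.
With the tool pointing down it reaches from about 0.3 to 0.875 m from the base axis. Payload 6.4 kg.
Tool frame: the origin (TCP) lies midway between the tips of the shut fingers; the grasp point (between the pads) lies ctrl.grip_depth behind it (ctrl.grip_depth is the distance from the TCP to the grasp point, in m); x points along the fingers, y is the direction in which the jaws open and shut, and the axes are right-handed (so a half turn about x gives the same grasp; the last joint's range is limited). The gripper opens to 85 mm and grips with 20 to 120 N. Pads are 22 mm wide; open, the fingers measure 114 mm over their backs; the gripper's body (76 mm by 85 mm) begins 54 mm behind the grasp point. The pads swing forward as they close: fully open they stand 13 mm farther back than shut.
Start: joints at [-1.509, 0.181, 1.607, -0, 1.354, -0.206], TCP at [0.152, -0.555, 0.231] pointing down, gripper open.
Joint ranges: [-2.99, 2.99], [-0.89, 2.07], [0.3, 2.58], [-1.14, 4.28], [0, 2.63], [-3.12, 3.12]. Speed limits (rad/s): [2.57, 2.57, 3.01, 3.14, 3.14, 3.14].

### API

Orientations are given as a unit quaternion [w, x, y, z].
In Python, from bench import ctrl gives the robot as it stands.
- The arm moves only by the shell command python3 -m creep 'ROWS'. ROWS is text: rows parted by semicolons, each of 7 numbers parted by spaces: the opening, from 0 (shut) to 1 (fully open), then the shift along the tool's x, y, z in cm, then the turn, a rotation vector about the tool's x, y, z in rad. In form: claw x y z ax ay az; .... A call has 1 to 10 rows; each row shifts and turns the pose as measured when the row begins, along the tool's axes as they then stand; what a row does not reach is not made up. A row lasts 1/8 s, in which the tool goes at most 62.5 mm and 10.7 degrees, less where a joint would pass 70% of its speed; a pose out of reach is approached as far as the arm can. A call with a gripper value outside its range is refused whole. The fingers move at their own pace and stop on an object; the grip force is fixed at half the most. Time passes only in rows, so rows that do not move let the fingers close. It gives the time, the measured TCP pose, the force and the opening at its end, in the units of the state.
- ctrl.get_obs(): the state, without advancing time (a new reading comes with each control period).
- ctrl.camera(name): name is "scene" or "top"; returns (picture, depth): 480x640x3 uint8, blue, green, red; 480x640 float32, m along the optical axis (not along the pixel's ray), 0 where there is no reading.
- ctrl.calibration(name): a dict with "mtx" (3x3 intrinsics, pixels), "distortion" ([k1, k2, p1, p2, k3] as OpenCV has them; the pictures are not rectified), "R" (3x3) and "t" (3): a world point X has camera coordinates R X + t. Camera axes: x right, y down, z forward; pixel columns grow to the right and rows downward; lengths in m; the calibration is good to about 2 mm. A picture is of the moment at which its call begins. calibration takes no time and is no camera call.
- ctrl.hand_in(): hands the job in, once; it reports no verdict.
Trained networks look in the newest picture that a camera, given by its name, has taken for a name from the list of things; names that differ only in an ending like _2 or _b are one class to them, and where a whole thing is asked for, a point or a joint stands for the part that bears it (a point fixed in the world has none). Each returns a list of dicts, best first, with "confidence" (0 to 1); they miss things now and then, are a little off and sometimes report something else, mostly with a low value. They report only what shows in the picture. A call takes as long as a camera call. They do not tell look-alikes from the thing itself.
- ctrl.find_in(query, camera): "rect" ([left, top, right, bottom] in pixels, round what is visible of it).
The state is a dict: "time_s": time; "q": joint angles; "dq": joint speeds; "joint_efforts": joint torques, N m; "eef_pos": TCP position; "eef_rot": TCP orientation; "wrist_force": force on the tool from outside, world axes, zero at the start; "torque": the same for the moment, N m; "opening": opening from 0.0 (shut) to 1.0 (fully open).
Only numpy, scipy, OpenCV 4.12 (cv2) and the standard library are available. Lean on these libraries where they do the work, as an engineer would, in place of code of your own. Each camera call takes 0.05 s, during which the arm holds its last target.

## Working session

There is one attempt and no reset: what is moved stays moved. The work goes in short steps, Python scripts to look and compute and a shell command to move; the robot and the scene stay as the last step left them, time stands still between calls to the robot, and variables do not carry over. Pictures are saved under pics/ and viewed, and the job is handed in when it is done.

```bash
mkdir -p pics; python3 - <<'E'
from bench import ctrl
import cv2
o=ctrl.get_obs();print(o['time_s'],o['eef_pos'],o['eef_rot'],o['opening'],ctrl.grip_depth)
for c in('scene','top'):
    p,d=ctrl.camera(c);cv2.imwrite(f'pics/{c}0.png',p)
    for n in('dispenser_large','dispenser_small','paddle_large','large_knob1','small_knob1'):
        print(c,n,[(r['rect'],round(r['confidence'],2)) for r in ctrl.find_in(n,c)])
    k=ctrl.calibration(c);print(k['R'],k['t'])
E
```

```text
0.0 [ 0.15213606 -0.55393027  0.23039085] [ 0.09377661  0.70082644  0.09501711 -0.70072819] 0.9985586109103882 0.0187
scene dispenser_large [([263.3, 234.7, 410.6, 370.6], 0.87)]
scene dispenser_small [([209.8, 140.8, 346.2, 253.5], 0.78)]
scene paddle_large [([299.6, 231.0, 351.6, 337.2], 0.87)]
scene large_knob1 [([343.6, 309.0, 359.7, 322.0], 0.71), ([384.0, 359.1, 403.6, 378.5], 0.69), ([429.4, 287.1, 447.5, 303.3], 0.61), ([357.0, 303.2, 377.6, 317.4], 0.55), ([362.2, 384.2, 376.1, 404.8], 0.53)]
scene small_knob1 [([295.6, 194.1, 304.3, 203.3], 0.4), ([394.7, 403.5, 456.1, 472.6], 0.28)]
[[-0.88934383  0.45719702 -0.00620033]
 [ 0.35606465  0.68398559 -0.6366959 ]
 [-0.28685453 -0.56844929 -0.77109006]] [ 0.38659936 -0.10450805  1.5496978 ]
top dispenser_large [([227.5, 231.1, 240.0, 246.9], 0.73), ([217.0, 173.9, 323.5, 285.5], 0.61)]
top dispenser_small [([348.6, 190.3, 451.0, 296.3], 0.77)]
top paddle_large [([224.3, 212.4, 315.0, 236.0], 0.63), ([411.6, 274.3, 410.9, 275.5], 0.41)]
top large_knob1 [([189.9, 233.6, 202.2, 244.2], 0.65), ([220.3, 304.3, 239.2, 316.1], 0.61), ([181.9, 206.5, 192.7, 223.2], 0.61), ([229.8, 219.1, 242.7, 229.6], 0.54), ([224.6, 230.7, 238.2, 246.0], 0.47), ([349.8, 192.0, 446.7, 296.3], 0.21)]
top small_knob1 [([366.2, 237.3, 375.5, 246.3], 0.38)]
[[ 0.0244927  -0.99969881 -0.00155119]
 [-0.99359093 -0.02417172 -0.11042096]
 [ 0.11035021  0.00424575 -0.9938837 ]] [0.0066862  0.45140449 1.37006864]
```

View pics/scene0.png

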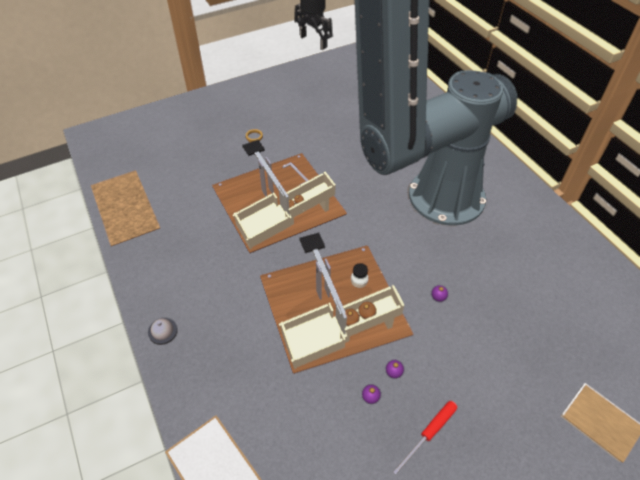

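View pics/top0.png

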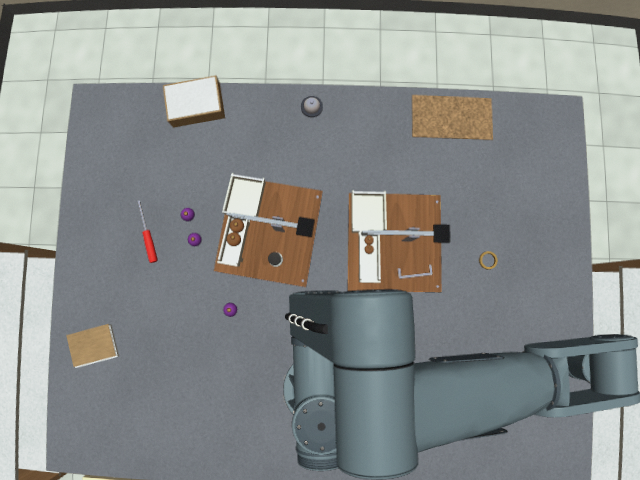

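```bash
python3 - <<'E'
import cv2
p=cv2.imread('pics/top0.png')[160:320,170:470]
cv2.imwrite('pics/topcrop.png',cv2.resize(p,None,fx=2.66,fy=2.66,interpolation=cv2.INTER_CUBIC))
E
```

```text
(no output)
```

View pics/topcrop.png

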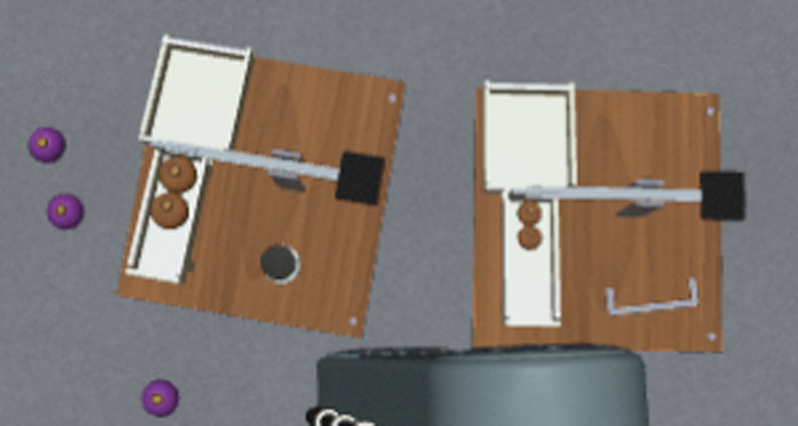

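The top view shows two loaded dispensers. The left one holds two big brown knobs at about (236,225) and (233,239), with its paddle at (305,227). The right one holds two clearly smaller knobs at (369,240) and (369,249), with its paddle at (441,233). The purple balls at (188,214), (194,239) and (230,310) are look-alikes out on the counter. So the left dispenser is the large one, and the enlarged crop confirms it. Next I measure the paddle.

```bash
cat > h.py <<'E'
from bench import ctrl
import numpy as np, cv2
from scipy.spatial.transform import Rotation as Ro
def cloud(c):
    p,d=ctrl.camera(c);k=ctrl.calibration(c)
    K=np.array(k['mtx']);D=np.array(k['distortion']);R=np.array(k['R']);t=np.array(k['t'])
    v,u=np.mgrid[0:480,0:640]
    n=cv2.undistortPoints(np.stack([u,v],-1).reshape(-1,1,2).astype(float),K,D).reshape(480,640,2)
    C=np.dstack([n*d[...,None],d]);return p,d,(C-t)@R
def tool():
    o=ctrl.get_obs();q=o['eef_rot'];return np.array(o['eef_pos']),Ro.from_quat([q[1],q[2],q[3],q[0]]),o
E
python3 - <<'E'
from h import *
for c,boxes in(('top',[(295,215,316,240),(430,222,453,245)]),('scene',[(298,230,328,253),(240,138,268,156)])):
    p,d,W=cloud(c)
    for b in boxes:
        s=(slice(b[1],b[3]),slice(b[0],b[2]))
        w=W[s];m=(p[s].max(-1)<60)&(w[...,2]>.10)&(w[...,2]<.14)&(d[s]>0)
        q=w[m];print(c,m.sum(),q.mean(0),np.median(q[:,2]),cv2.minAreaRect((q[:,:2]*1000).astype(np.float32)))
    if c=='top':
        # chute / board heights and yaw
        for nm,x0,x1 in(('L',210,330),('R',340,455)):
            w=W[165:300,x0:x1];m=(w[...,2]>.003)&(w[...,2]<.016)&(p[165:300,x0:x1,2]>p[165:300,x0:x1,0]+25.)
            print(nm,cv2.minAreaRect((w[m][:,:2]*1000).astype(np.float32)))
P,R,o=tool();print(P,R.as_matrix(),o['q'],o['time_s'])
E
```

```text
top 271 [0.46828153 0.05576177 0.12261052] 0.12263693345623591 ((468.9568786621094, 55.914955139160156), (43.482933044433594, 49.0980224609375), 82.20218658447266)
top 275 [ 0.45947564 -0.32845245  0.12202635] 0.12211236541584079 ((459.1527099609375, -328.8016052246094), (48.666866302490234, 44.978519439697266), 0.42039674520492554)
L ((470.4505615234375, 171.90176391601562), (285.8298645019531, 299.3257751464844), 81.66717529296875)
R ((444.6822509765625, -214.6228485107422), (298.49066162109375, 284.6228942871094), 0.34988290071487427)
scene 283 [0.46894851 0.05905696 0.12390141] 0.12391522980421567 ((468.95245361328125, 58.12481689453125), (47.14439010620117, 47.9580078125), 82.96266174316406)
scene 172 [ 0.45987661 -0.32424138  0.12425259] 0.12436846956147248 ((460.56927490234375, -325.615478515625), (48.56002426147461, 45.14232635498047), 0.4032118022441864)
[ 0.15216959 -0.55451509  0.23129132] [[ 3.72976306e-05  2.64574861e-01 -9.64365149e-01]
 [-2.17095601e-05 -9.64365150e-01 -2.64574862e-01]
 [-9.99999999e-01  3.08039587e-05 -3.02247312e-05]] [-1.50931538e+00  1.80773540e-01  1.60702485e+00  3.67554832e-05
  1.35377031e+00 -2.06290014e-01] 0.7
```

The paddle top is at about (0.469, 0.057, 0.123), and the two cameras agree within 3 mm. The offset in tool axes is y −50, z −46.6 cm. I'll shut the fingers and travel above everything.

```bash
python3 -m creep '0 -1.5 0 0 0 0 0; 0 -1 -4 -3.7 0 0 0; 0 0 -4 -3.7 0 0 0; 0 0 -4 -3.7 0 0 0; 0 0 -4 -3.7 0 0 0; 0 0 -4 -3.7 0 0 0; 0 0 -4 -3.7 0 0 0; 0 0 -4 -3.7 0 0 0'; python3 - <<'E'
from h import *
P,R,o=tool();print(P,R.inv().apply(np.array([.469,.053,.135])-P)*100,R.as_matrix()[:,1],o['wrist_force'],o['q'])
E
```

```text
time_s: 1.7
eef_pos: [0.3324, -0.2123, 0.2652]
eef_rot: [0.096, 0.703, 0.087, -0.699]
wrist_force: [1.3, -0.6, -0.0]
opening: 0.0
[ 0.33241665 -0.21231233  0.26516562] [ 12.79862162 -22.29945743 -19.97039819] [ 0.25687185 -0.96635802  0.01300112] [ 1.34650351 -0.57151509 -0.03916235] [-0.8696832  -0.29524502  1.99029068 -0.00236882  1.43327677  0.44159272]
```

```bash
python3 -m creep '0 0 -4 -3.6 0 0 0; 0 0 -4 -3.6 0 0 0; 0 0 -4 -3.6 0 0 0; 0 0 -4 -3.6 0 0 0; 0 0 -4 -3.6 0 0 0; 0 0 -2 -1.6 0 0 0; 0 0 0 0 0 0 0'; python3 - <<'E'
from h import *
P,R,o=tool();print(P,R.inv().apply(np.array([.469,.053,.135])-P)*100,R.as_matrix()[:,0],o['wrist_force'])
E
```

```text
time_s: 2.58
eef_pos: [0.4721, 0.0623, 0.2735]
eef_rot: [0.101, 0.708, 0.086, -0.694]
wrist_force: [-0.4, -1.5, 0.4]
opening: -0.001
[0.4720972  0.06228149 0.27348439] [13.85217932  0.49083613  0.78285057] [ 0.02288186 -0.01798637 -0.99957637] [-0.43006725 -1.46292108  0.40066434]
```

```bash
python3 -m creep '0 3 0.5 0.8 0 0 0; 0 4 0 0 0 0 0; 0 3 0 0 0 0 0; 0 2 0 0 0 0 0; 0 0 0 0 0 0 0; 0 0 0 0 0 0 0'; python3 - <<'E'
from h import *
P,R,o=tool();print(P,R.inv().apply(np.array([.469,.053,.126])-P)*100,R.as_matrix()[:,0],o['wrist_force'])
p,d=ctrl.camera('scene');cv2.imwrite('pics/pre.png',cv2.resize(p[180:380,210:450],None,fx=3,fy=3))
E
```

```text
time_s: 3.32
eef_pos: [0.4703, 0.0473, 0.1567]
eef_rot: [0.101, 0.711, 0.083, -0.691]
wrist_force: [0.1, -0.2, 0.9]
opening: 0.002
[0.47028791 0.04729354 0.1566554 ] [ 3.0470527  -0.67277393  0.05100139] [ 0.03099434 -0.02156972 -0.99928679] [ 0.09780416 -0.21951126  0.85293315]
```

View pics/pre.png

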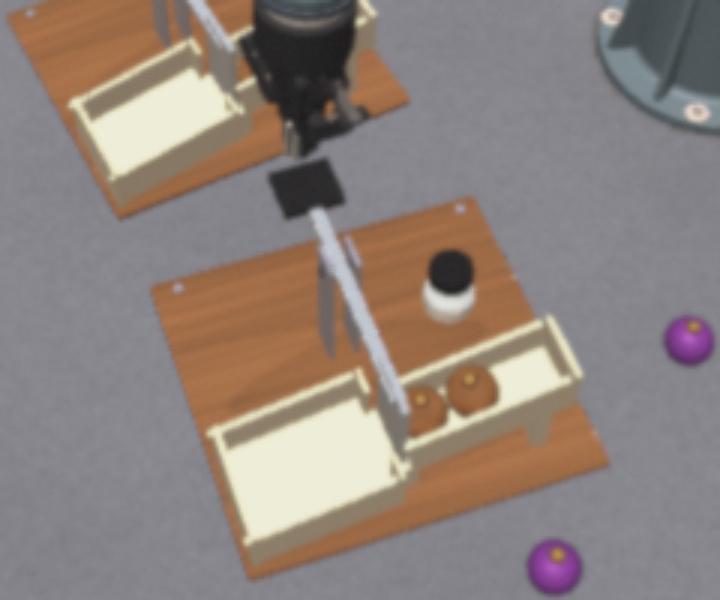

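The enlarged crop shows the shut fingertips at about (300,150), just above the black paddle at (305,185). The two large brown knobs wait behind the gate at (420,408) and (472,390). Now I press.

```bash
python3 -m creep '0 2 -0.4 0 0 0 0; 0 1.5 0 0 0 0 0; 0 2 0 0 0 0 0; 0 1.5 0 0 0 0 0'; python3 - <<'E'
from h import *
P,R,o=tool();print(P,o['wrist_force'])
p,d=ctrl.camera('scene');cv2.imwrite('pics/press.png',cv2.resize(p[180:380,210:450],None,fx=3,fy=3))
E
```

```text
time_s: 3.88
eef_pos: [0.4766, 0.0488, 0.0909]
eef_rot: [0.102, 0.715, 0.082, -0.687]
wrist_force: [-1.3, 1.7, 7.3]
opening: -0.001
[0.47656443 0.04880155 0.09088603] [-1.34421004  1.72209208  7.26008079]
```

View pics/press.png

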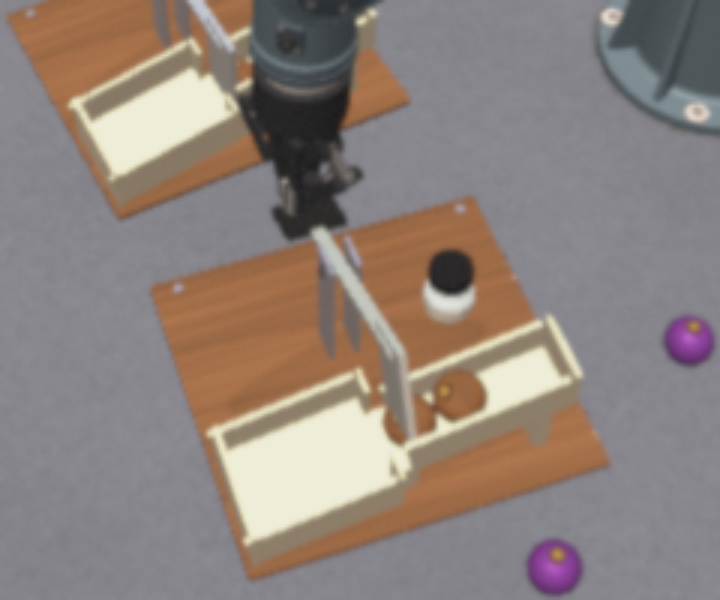

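The gate is up and the first knob is passing under it at (408,418). I press slightly deeper and hold.

```bash
python3 -m creep '0 0.4 0 0 0 0 0; 0 0 0 0 0 0 0; 0 0 0 0 0 0 0; 0 0 0 0 0 0 0; 0 0 0 0 0 0 0; 0 0 0 0 0 0 0; 0 0 0 0 0 0 0; 0 0 0 0 0 0 0'; python3 - <<'E'
from h import *
P,R,o=tool();print(P,o['wrist_force'])
p,d=ctrl.camera('scene');cv2.imwrite('pics/press2.png',cv2.resize(p[180:380,210:450],None,fx=3,fy=3))
E
```

```text
time_s: 4.92
eef_pos: [0.4771, 0.0467, 0.0914]
eef_rot: [0.104, 0.713, 0.082, -0.688]
wrist_force: [-3.3, 0.0, 5.4]
opening: -0.002
[0.47711243 0.04671353 0.09137657] [-3.34754596  0.0308574   5.43610669]
```

View pics/press2.png

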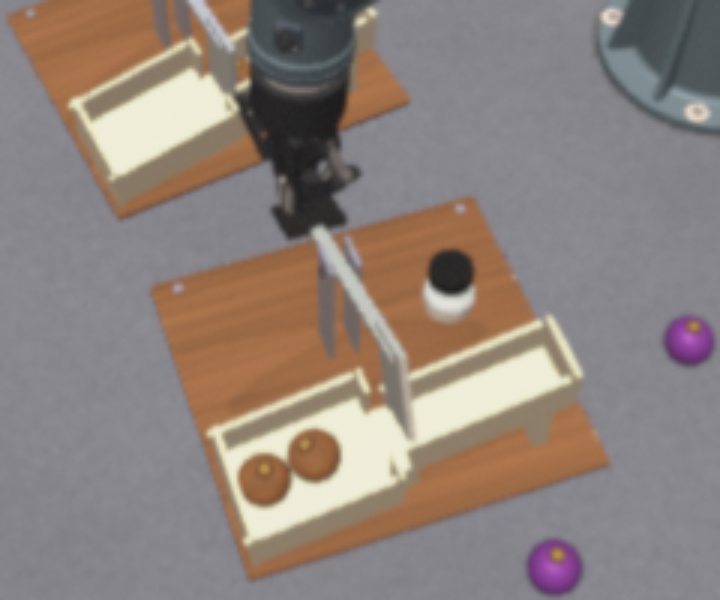

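Both knobs are in the tray at (265,478) and (313,453), and the chute is empty. I release the paddle and retreat straight up.

```bash
python3 -m creep '0 -1.2 0 0 0 0 0; 0 -1.2 0 0 0 0 0; 0 -1.5 0 0 0 0 0; 0 -2.5 0 0 0 0 0; 0 -4 0 0 0 0 0; 0 -3 0 0 0 0 0; 0 0 0 0 0 0 0; 0 0 0 0 0 0 0'; python3 - <<'E'
from h import *
P,R,o=tool();print(P,o['wrist_force'])
p,d=ctrl.camera('scene');cv2.imwrite('pics/end.png',cv2.resize(p[120:390,180:450],None,fx=2.2,fy=2.2))
p,d,W=cloud('top');cv2.imwrite('pics/endtop.png',cv2.resize(p[160:320,130:510],None,fx=2.1,fy=2.1))
E
```

```text
time_s: 5.98
eef_pos: [0.4717, 0.0514, 0.235]
eef_rot: [0.104, 0.715, 0.083, -0.687]
wrist_force: [-0.5, -0.4, -0.8]
opening: -0.003
[0.47166909 0.05140162 0.23504405] [-0.45473774 -0.42346261 -0.80504433]
```

View pics/end.png

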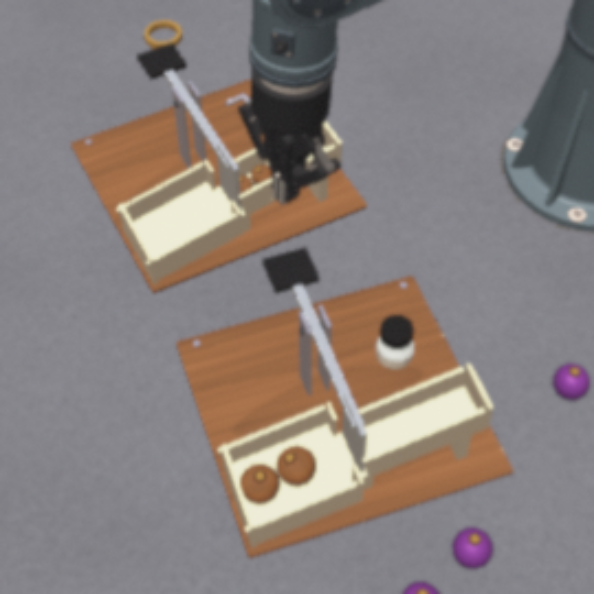

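View pics/endtop.png

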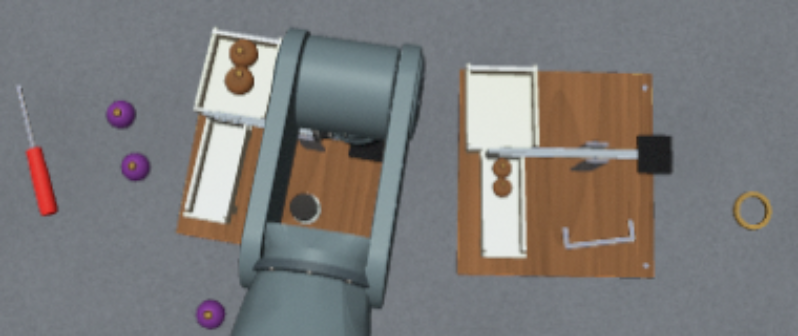

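The gate is shut again and both knobs are in the tray, with the small knobs, jar, pull, screwdriver and ring where they started. I'll let things settle, then measure.

```bash
python3 -m creep '0 0 0 0 0 0 0; 0 0 0 0 0 0 0; 0 0 0 0 0 0 0; 0 0 0 0 0 0 0; 0 0 0 0 0 0 0; 0 0 0 0 0 0 0; 0 0 0 0 0 0 0; 0 0 0 0 0 0 0; 0 0 0 0 0 0 0; 0 0 0 0 0 0 0'; cat > chk.py <<'E'
from h import *
p,d,W=cloud('scene')
s=(slice(230,253),slice(296,330));w=W[s];m=(p[s].max(-1)<60)&(w[...,2]>.05)&(w[...,2]<.15)
print('paddleL',np.median(w[m],0))
s=(slice(138,158),slice(238,270));w=W[s];m=(p[s].max(-1)<60)&(w[...,2]>.05)&(w[...,2]<.15)
print('paddleS',np.median(w[m],0))
# dispenser frame from paddle_large and yaw -8 deg
c,sn=np.cos(-.14),np.sin(-.14);A=np.array([[c,-sn],[sn,c]]);O=np.array([.469,.057])-A@[.018,-.125]
for r in ctrl.find_in('large_knob1','scene'):
    b=r['rect'];u,v=int((b[0]+b[2])/2),int((b[1]+b[3])/2);q=W[v,u]
    k=ctrl.calibration('scene');cam=-np.array(k['R']).T@np.array(k['t']);ray=q-cam;q=q+ray/np.linalg.norm(ray)*.021
    print(p[v,u],(u,v),'local',(A.T@(q[:2]-O)).round(3),q[2].round(3),round(r['confidence'],2))
E
python3 chk.py; python3 chk.py
```

```text
time_s: 7.32
eef_pos: [0.4703, 0.0514, 0.232]
eef_rot: [0.104, 0.713, 0.083, -0.689]
wrist_force: [0.2, -0.5, -0.7]
opening: 0.004
paddleL [0.46894112 0.05942737 0.12415243]
paddleS [ 0.46036861 -0.32335895  0.12434478]
[177  83 165] (369, 395) local [0.012 0.24 ] 0.019 0.82
[ 70 106 156] (314, 331) local [0.079 0.07 ] 0.054 0.79
[170  79 156] (438, 294) local [-0.248  0.06 ] 0.024 0.62
[ 60  96 136] (297, 338) local [0.12  0.069] 0.044 0.58
[184  89 171] (393, 369) local [-0.06   0.204] 0.025 0.49
[ 91 111 140] (279, 199) local [ 0.023 -0.402] -0.002 0.28
paddleL [0.46842382 0.05902586 0.12425291]
paddleS [ 0.46004609 -0.32384422  0.12432759]
[187  93 175] (440, 293) local [-0.254  0.059] 0.024 0.8
[ 68 103 151] (314, 330) local [0.079 0.069] 0.056 0.67
[184  89 172] (393, 369) local [-0.061  0.203] 0.021 0.64
[181  92 172] (371, 394) local [0.007 0.239] 0.019 0.63
[ 67 100 149] (296, 340) local [0.125 0.076] 0.049 0.49
```

Both brown knobs are at rest at local x of about 0.08 and 0.12, y about 0.07. Both paddles are at their rest height of 0.124 m.

```bash
python3 -c "
from bench import ctrl
print(ctrl.hand_in())"
```

```text
the job is handed in; nothing more can be done
None
```

I pressed the large-knob dispenser's paddle (the left one) to about 91 mm with shut fingers. I held it for about a second until both large knobs had rolled into the tray. Then I let it up, backed off straight upwards and handed in at about 7.5 s. The hand-in gives no verdict.

- **Large knobs:** they rest in the tray at local x of about 0.08 and 0.12, y about 0.07. Two consecutive looks agreed to within about 7 mm, which I put down to detector scatter.
- **Levers:** both paddles read 124 mm, the same as at the start, so both gates are shut.
- **Other things:** by eye in the final pictures, the small knobs, jar, pull, screwdriver, ring and purple look-alikes had not moved. I did not measure these.
- **Robot:** the arm was clear of everything, with wrist force near zero.
- **Disagreements:** the knob detector also reported the purple balls, which I ruled out by colour. It also gave one low-confidence (0.28) false hit on the other dispenser. No check failed.

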